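# Pry the retaining ring off the honing spindle

### The arm

A 7-joint arm with a two-finger parallel gripper is mounted at the origin on the work surface. World frame = base frame: x ahead of the robot, y to its left, z up, the work surface at z = 0. Lengths are in m, angles in rad, forces in N, time in s.
With the tool pointing down it reaches from about 0.425 to 0.925 m from the base axis. Payload 6.8 kg.
Tool frame: the origin (TCP) lies at the very end of the fingers, on their centre line; the grasp point (between the pads) lies 19 mm behind it; z points along the fingers, x is the direction in which the jaws open and shut, and the axes are right-handed (so a half turn about z gives the same grasp; the last joint's range is limited). The gripper opens to 85 mm and grips with 20 to 120 N. Pads are 22 mm wide; open, the fingers measure 114 mm over their backs; the gripper's body (76 mm by 85 mm) begins 54 mm behind the grasp point. The pads swing forward as they close: fully open they stand 13 mm farther back than shut.
Start: joints at [-1.424, 0.477, 0.022, 1.555, -0.011, 1.109, -0.083], TCP at [0.17, 0.653, 0.196] pointing down, gripper open.
Joint ranges: [-2.96, 2.96], [-0.34, 2.1], [-1.41, 1.46], [0.24, 2.44], [-1.37, 4.51], [0.17, 1.92], [-2.96, 2.96]. Speed limits (rad/s): [2.39, 2.39, 3.14, 3.14, 3.14, 3.14, 3.14].

### API

Orientations are given as a rotation vector (axis times angle).
In Python, from bench import * gives the robot as it stands.
- The arm moves only by the tool servo_tool, never from a script. Its argument "increments" is one flat list of numbers, 7 for each row, row after row: the shift along the tool's x, y, z in mm, then the turn, a rotation vector about the tool's x, y, z in rad, then the finger opening in mm, from 0 to 85.4. In form: [tx, ty, tz, wx, wy, wz, fingers, tx, ty, tz, wx, wy, wz, fingers, ...]. A call has exactly 8 rows; each row shifts and turns the commanded pose from where the row before left it, along the tool's axes as they then stand; what a row does not reach is not made up. A row lasts 1/8 s, in which the tool goes at most 62.5 mm and 10.7 degrees, less where a joint would pass 70% of its speed; a pose out of reach is approached as far as the arm can. A call is refused whole if a number of a shift passes 62.5 or a number of a turn 0.188, either way. A call with a gripper value outside its range is refused whole. The fingers move at their own pace and stop on an object; "squeeze" is the grip in N (left out, the last holds). Time passes only in rows, so rows that do not move let the fingers close, or fill a call up. It gives the time, the measured TCP pose, the force and the opening at its end, in the units of the state.
- get_obs(): the state, without advancing time (a new reading comes with each control period).
- grab_frame(name): name is "scene" or "side" or "wrist"; returns (picture, depth): 420x560x3 uint8, red, green, blue; 420x560 float32, m along the optical axis (not along the pixel's ray), 0 where there is no reading.
- calibration(name): a dict with "fx", "fy", "cx", "cy" (pixels), "eye" and "orientation" of the camera in the world; the wrist camera has in their place "T_tool_cam" (4x4, takes a point from camera to tool coordinates, whose origin is the TCP and whose axes are the tool frame's). Camera axes: x right, y up, looking along -z (the intrinsics and any distortion apply to the point x, -y, -z); pixel columns grow to the right and rows downward; lengths in m; the calibration is good to about 2 mm. A picture is of the moment at which its call begins: read the wrist's pose just before it. calibration takes no time and is no camera call.
- hand_in(): hands the job in, once; it reports no verdict.
The state is a dict: "clock": time; "joints": joint angles; "qvel": joint speeds; "tau": joint torques, N m; "tcp_pos": TCP position; "orientation": TCP orientation; "contact_force": force on the tool from outside, world axes, zero at the start; "moment": the same for the moment, N m; "grip_width": finger opening in m.
Only numpy, scipy, OpenCV 4.12 (cv2) and the standard library are available. Lean on these libraries where they do the work, as an engineer would, in place of code of your own. Each camera call takes 0.05 s, during which the arm holds its last target.

### The job

The honing disc is due for a change: take the red-handled hooked pick from its wooden stand, put its point down through the eye of the sprung steel ring that sits in the spindle's groove, and pull the ring straight out of the groove. Leave the ring lying flat on the honing disc, clear of the spindle and its dark washer, and lay the pick back on its stand, handle in both notches as it was. Never touch the ring with the gripper, and leave everything else on the bench where it is.

Things in the scene. Friction and masses are not known exactly. Their poses are not given: they have to be found in the camera images.
- spindle (a point): On the axis of the fixed honing machine's spindle, at the top face of its flat rust-red disc (200 mm wide, face 80 mm above the bench; does not turn), z up. Going up from the face: a dark washer 32 mm wide, 8 mm thick; the groove (neck 20 mm wide, 8 mm high); a dark steel cap 28 mm wide, its top 28 mm above the face. Round grey body 224 mm wide, 50 mm tall motor box on the far side.
- ring_center (a point): Centre of the sprung ring's C, at mid-thickness, 10.5 mm above the disc face and on the spindle's axis while the ring is seated. x points from the eye to the open mouth, z up. The eye faces roughly the robot, up to 0.9 rad to either side. Pulled 36 mm or more along its -x the ring is clear of spindle and washer and drops 8 mm flat onto the disc; at 60 mm the eye reaches the disc's rim.
- ring_eye (a point): Centre of the ring's eye, at mid-thickness, 24 mm from the ring's centre along its -x, axes as the ring's. The eye is a round loop with a clear opening 15 mm in diameter and 25 mm outside; its hole is vertical, the eye overhangs the disc face, which is 10.5 mm below this point.
- pick_grip (a point): Centre of the hooked pick's red handle: level, 110 mm long (along x), 16 mm square. Grasp it here across its width from above: 35 mm is free lengthwise either way between the stand's posts. x points to the hook end, z up. From the handle's +x end a dark 5 mm steel rod goes on level to 95 mm from this point, then bends straight down.
- pick_tip (a point): The lower end of the pick's downward hook: 95 mm along x and 34 mm down (-z) from the handle's centre. The hook is a 5 mm round pin with a round end.
- stand_mid (a point): Fixed light wooden stand of the pick, to the robot's left or right: base 110 x 60 x 10 mm, two posts 10 mm thick at 40 mm either way along its x, each with a notch open upwards, 24 mm wide, 12 mm deep, floor 40 mm above the bench. This point is midway between the notches, 48 mm above the bench, where the handle's centre lies (within 4 mm) at the start; x along the handle.
- chisels_top (a point): Dark wooden block with five upright chisel handles, 100 x 70 mm, 145 mm tall at the handles, fixed; this point is at its middle, 60 mm above the bench. On the side where the stand is not.
- stone: Grey sharpening stone, 150 x 50 x 22 mm, lying flat, a bystander; leave it alone. Origin at its underside.
- oil: Amber oil bottle, 48 mm wide, 110 mm tall, a bystander; leave it alone. Origin at its underside.
- tin: Open aluminium tin, 70 mm wide, 45 mm tall, a bystander; leave it alone. Origin at its underside.
- driver: Yellow-handled screwdriver lying flat, a bystander; leave it alone. Origin at its underside.
- mallet: Hammer lying flat, a bystander; leave it alone. Origin at its underside.
- ring: The sprung retaining ring, bright 5 mm steel wire, flat in the groove, on the washer, under the cap: a C round the neck with two sprung jaws, 33 mm wide, and an eye outside its closed side. Origin on its underside, 2.5 mm below ring_center. Pulled level along its -x, the jaws part and it snaps off the neck after about 10 mm, at a pull of 5 to 8 N; then it slides freely.
- pick: The hooked pick, about 80 g: origin at the handle's centre, same axes as pick_grip.

How it is judged:
By the outcome, as a careful person would: the job done as asked, in the order asked, and still so for the second after the job is handed in, with the robot touching nothing.
It also fails if it takes over 54 s, if anything falls off the work surface, if the arm or the gripper's body presses on something with over 40 N, if the wrist force passes 120 N, or if a joint passes its speed limit or range.

## Working session

There is one attempt and no reset: what is moved stays moved. The work goes in short steps, Python scripts to look and compute and a tool call to move; the robot and the scene stay as the last step left them, time stands still between calls to the robot, and variables do not carry over. Pictures are saved under pics/ and viewed, and the job is handed in when it is done.

Besides the shell and the picture viewer there is one more tool, called after "Request:" by a JSON object that holds its "op" and its "data", one argument or row to a line. servo_tool: Moves the arm, as the interface text tells. Its arguments: {"type":"object","properties":{"increments":{"type":"array","items":{"type":"number"}},"squeeze":{"type":"number"}},"required":["increments"]}

```bash
ls; mkdir -p pics; python3 - <<'E'
from bench import *
import cv2,numpy as np
o=get_obs();print({k:np.round(v,4) for k,v in o.items()})
for n in("scene","side","wrist"):
    p,d=grab_frame(n);cv2.imwrite(f"pics/{n}0.png",p[:,:,::-1]);np.savez(f"pics/{n}0.npz",p=p,d=d)
    print(n,calibration(n))
E
```

```text
pics
{'clock': np.float64(0.0), 'joints': array([-1.4241,  0.4778,  0.0224,  1.5565, -0.0115,  1.1093, -0.0831]), 'qvel': array([ 0.0004, -0.0006, -0.0007,  0.0003,  0.0002, -0.0006, -0.0014]), 'tau': array([-1.30000e-03, -5.96444e+01,  1.60750e+00, -2.81207e+01,
        1.24000e-02,  9.20000e-03, -0.00000e+00]), 'tcp_pos': array([0.17  , 0.6526, 0.1949]), 'orientation': array([ 2.4848e+00,  1.9203e+00, -2.1000e-03]), 'contact_force': array([-0.7593, -0.5219,  0.3781]), 'moment': array([-0.0364,  0.0284, -0.0553]), 'grip_width': np.float64(0.0856)}
scene {'fx': 408.9851665190606, 'fy': 408.9851665190606, 'cx': 278.68543262161114, 'cy': 211.50853976549678, 'eye': array([1.22481482, 0.30775842, 0.83310827]), 'orientation': array([0.48810459, 0.78651905, 1.88679708])}
side {'fx': 538.1225289855942, 'fy': 538.1225289855942, 'cx': 288.0817052541981, 'cy': 205.90311858432145, 'eye': array([-0.18923246, -1.08531647,  0.89701316]), 'orientation': array([ 0.97657994, -0.31280452, -0.5376198 ])}
wrist {'fx': 315.7939269148276, 'fy': 315.7939269148276, 'cx': 280.34220597353647, 'cy': 204.32958951094173, 'T_tool_cam': array([[ 9.99999318e-01, -4.25883014e-04,  1.08752675e-03,
         1.45136797e-04],
       [-1.20961328e-04, -9.63905124e-01, -2.66245933e-01,
        -6.75245671e-02],
       [ 1.16166223e-03,  2.66245620e-01, -9.63904518e-01,
        -1.77108838e-01],
       [ 0.00000000e+00,  0.00000000e+00,  0.00000000e+00,
         1.00000000e+00]])}
```

View pics/scene0.png

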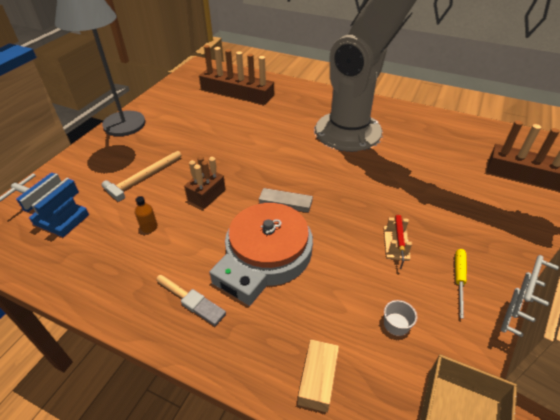

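View pics/side0.png

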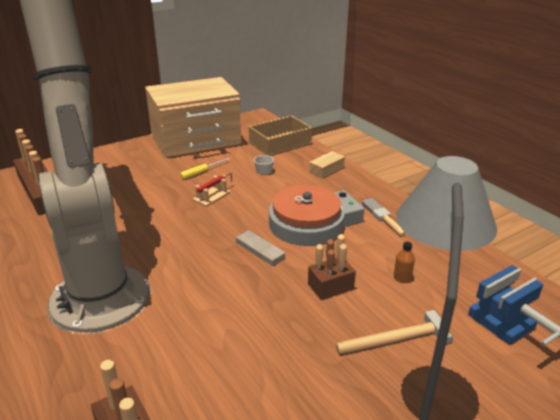

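View pics/wrist0.png

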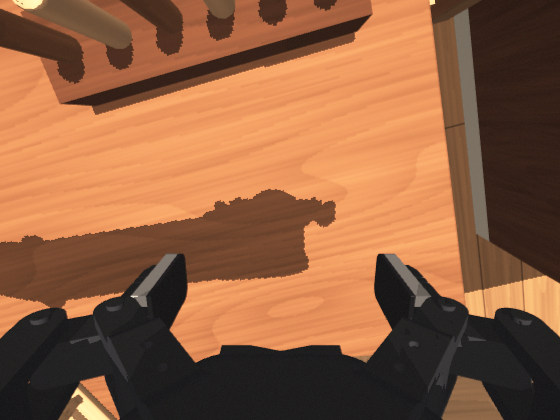

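```bash
cat > h.py <<'E'
import numpy as np,cv2
from scipy.spatial.transform import Rotation as R
def cam(c,tcp=None,ori=None):
    if "eye" in c: return R.from_rotvec(c["orientation"]).as_matrix(),np.array(c["eye"])
    M=R.from_rotvec(ori).as_matrix();T=c["T_tool_cam"]
    return M@T[:3,:3],M@T[:3,3]+tcp
def ray(c,P,uv):
    Rm,e=P;uv=np.atleast_2d(np.asarray(uv,float))
    d=np.c_[(uv[:,0]-c["cx"])/c["fx"],-(uv[:,1]-c["cy"])/c["fy"],-np.ones(len(uv))]
    return e,d@Rm.T
def onz(c,P,uv,z):
    e,d=ray(c,P,uv);return e+d*((z-e[2])/d[:,2])[:,None]
def dep(c,P,d,uv):
    e,r=ray(c,P,uv);uv=np.atleast_2d(uv).astype(int);return e+r*d[uv[:,1],uv[:,0]][:,None]
def proj(c,P,X):
    Rm,e=P;q=(np.atleast_2d(X)-e)@Rm
    return np.c_[c["cx"]+c["fx"]*q[:,0]/-q[:,2],c["cy"]-c["fy"]*q[:,1]/-q[:,2]]
def tri(rs):
    A=np.zeros((3,3));b=np.zeros(3)
    for e,d in rs:
        d=d.ravel()/np.linalg.norm(d);Q=np.eye(3)-np.outer(d,d);A+=Q;b+=Q@e
    return np.linalg.solve(A,b)
E
python3 - <<'E'
from bench import *
from h import *
for n in("scene","side"):
    z=np.load(f"pics/{n}0.npz");p,d=z["p"],z["d"];c=calibration(n);P=cam(c)
    h=cv2.cvtColor(p,cv2.COLOR_RGB2HSV)
    v,u=np.mgrid[:420,:560];uv=np.c_[u.ravel(),v.ravel()]
    X=dep(c,P,d,uv).reshape(420,560,3)
    # handle red
    hh,s,val=h[...,0],h[...,1],h[...,2]
    m=((hh<6)|(hh>172))&(s>180)&(X[...,2]>.03)&(X[...,2]<.11)&(X[...,0]>.2)&(X[...,0]<1)
    k,l,st,ce=cv2.connectedComponentsWithStats(m.astype(np.uint8))
    for i in range(1,k):
        if st[i,4]>15:
            q=X[l==i];print(n,st[i],q.mean(0).round(4),q.min(0).round(3),q.max(0).round(3))
    # disc: z near .08
    m=(abs(X[...,2]-.08)<.004)&(hh<12)&(s>150)
    k,l,st,ce=cv2.connectedComponentsWithStats(m.astype(np.uint8))
    i=1+st[1:,4].argmax();q=X[l==i];print("disc",st[i],q.mean(0),q.min(0),q.max(0))
    cx=(q.max(0)+q.min(0))/2;print(cx)
    for nm,(a,b) in {"s":((240,205),(300,250))if n=="scene" else ((285,185),(330,215))}.items():
        cr=cv2.resize(p[a[1]:b[1],a[0]:b[0]],None,fx=10,fy=10,interpolation=cv2.INTER_NEAREST);cv2.imwrite(f"pics/{n}_ring.png",cr[:,:,::-1])
    a,b=((370,200),(430,280))if n=="scene" else ((185,160),(245,215))
    cr=cv2.resize(p[a[1]:b[1],a[0]:b[0]],None,fx=7,fy=7,interpolation=cv2.INTER_CUBIC);cv2.imwrite(f"pics/{n}_pick.png",cr[:,:,::-1])
E
```

```text
scene [396 215   9  31 181] [0.4547 0.2809 0.0546] [0.403 0.26  0.039] [0.505 0.303 0.06 ]
disc [ 229  203   79   60 3488] [ 0.62368352 -0.01128198  0.07934915] [ 0.51601751 -0.11356427  0.07600378] [0.71747368 0.08502939 0.08399339]
[ 0.61674559 -0.01426744  0.07999858]
side [198 176  24  15  87] [0.4473 0.2743 0.0522] [0.401 0.255 0.044] [0.5   0.298 0.057]
disc [ 273  185   67   36 1435] [ 0.60901493 -0.02369275  0.0783021 ] [ 0.51648473 -0.11812891  0.07600504] [0.71219179 0.08248366 0.08344532]
[ 0.61433826 -0.01782263  0.07972518]
```

View pics/scene_ring.png

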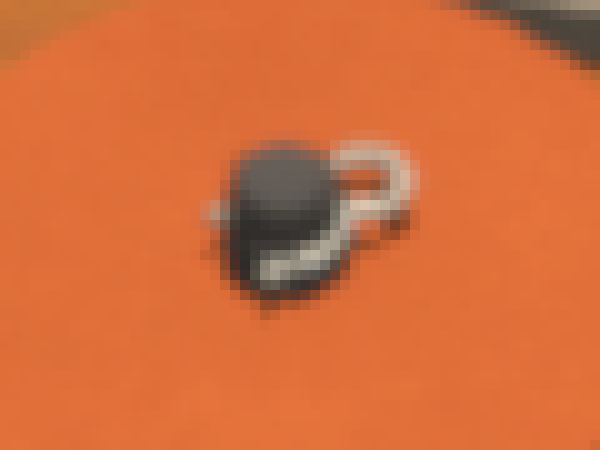

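View pics/side_ring.png

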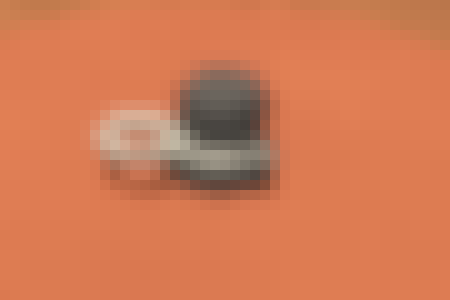

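View pics/scene_pick.png

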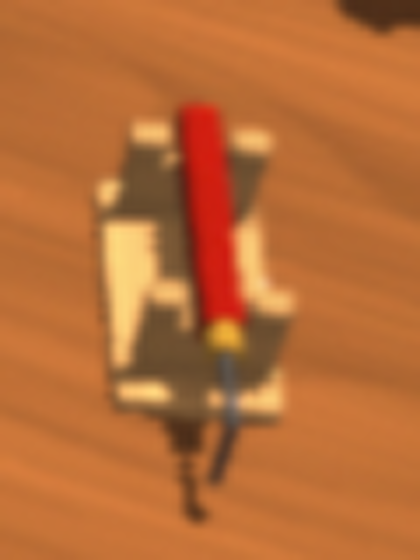

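```bash
python3 - <<'E'
from bench import *
from h import *
rs=[]
for n,uv in(("scene",(277.5,223)),("side",(298.8,198.3))):
    c=calibration(n);P=cam(c);rs.append(ray(c,P,[uv]));print(n,"eye",onz(c,P,[uv],.0925).round(4))
    uc=(268.3,223.0) if n=="scene" else (307.3,194.3)
    print("cap",onz(c,P,[uc],.108).round(4))
print(tri(rs))
z=np.load("pics/scene0.npz");p,d=z["p"],z["d"];c=calibration("scene");P=cam(c)
h=cv2.cvtColor(p,cv2.COLOR_RGB2HSV);m=((h[...,0]<6)|(h[...,0]>172))&(h[...,1]>180)
m[:210]=0;m[250:]=0;m[:,:390]=0;m[:,410:]=0
v,u=np.nonzero(m);X=onz(c,P,np.c_[u,v],.052)
q=X[:,:2];mu=q.mean(0);w=np.linalg.svd(q-mu,full_matrices=0)[2][0];t=(q-mu)@w
print(mu,w,np.arctan2(w[1],w[0]),t.min(),t.max(),mu+w*(t.min()+t.max())/2)
# hook tip/ rod: scene crop
for uv in((370+228/7,200+345/7),(370+232/7,200+425/7),(370+213/7,200+485/7)): print(onz(c,P,[uv],.048),onz(c,P,[uv],.014))
E
```

```text
scene eye [[0.5963 0.0023 0.0925]]
cap [[ 0.6188 -0.0117  0.108 ]]
side eye [[ 0.5909 -0.01    0.0925]]
cap [[ 0.6091 -0.0259  0.108 ]]
[ 0.59452316 -0.00109762  0.08778186]
[0.45211887 0.28082106] [0.95292304 0.30321228] 0.30806182485621986 -0.05361119562998722 0.052621393118038234 [0.45164726 0.280671  ]
[[0.51009139 0.30336919 0.048     ]] [[0.47913948 0.30317911 0.014     ]]
[[0.54499584 0.31287114 0.048     ]] [[0.51555552 0.31309255 0.014     ]]
[[0.57316856 0.31295403 0.048     ]] [[0.54494828 0.31317903 0.014     ]]
```

```bash
cat >> h.py <<'E'
def plan(o,x,y,z,h,n,f,r=1):
    """level rows from the present pose to TCP x,y,z with tool y heading h (tool pointing exactly down)"""
    p=np.array(o["tcp_pos"]);M=R.from_rotvec(o["orientation"]).as_matrix()
    T=np.c_[[-np.sin(h),np.cos(h),0],[np.cos(h),np.sin(h),0],[0,0,-1]]
    w=R.from_matrix(M.T@T).as_rotvec();st=R.from_rotvec(w/n);dp=(np.array([x,y,z])-p)/n
    out=[]
    for i in range(n):
        out.append(list((M.T@dp*1000).round(r))+list((w/n).round(3))+[f]);M=M@st.as_matrix()
    for q in out: print([float(a) for a in q])
def where(o):
    M=R.from_rotvec(o["orientation"]).as_matrix()
    print("t %.2f tcp %s h %.4f tilt %s F %s w %.1f"%(o["clock"],np.round(o["tcp_pos"],4),np.arctan2(M[1,1],M[0,1]),M[:2,2].round(4),np.round(o["contact_force"],1),o["grip_width"]*1e3))
E
python3 - <<'E'
from bench import *
from h import *
o=get_obs();where(o);plan(o,.4517,.2807,.2,.308,8,85)
E
```

```text
t 0.15 tcp [0.17   0.6527 0.1951] h -0.2547 tilt [-0.0003 -0.0014] F [ 0.1  0.2 -0.2] w 85.2
[-36.1, 45.8, -0.6, -0.0, 0.0, -0.07, 85.0]
[-39.3, 43.1, -0.6, -0.0, 0.0, -0.07, 85.0]
[-42.2, 40.3, -0.6, -0.0, 0.0, -0.07, 85.0]
[-44.9, 37.2, -0.6, -0.0, 0.0, -0.07, 85.0]
[-47.4, 34.0, -0.6, -0.0, 0.0, -0.07, 85.0]
[-49.7, 30.5, -0.6, -0.0, 0.0, -0.07, 85.0]
[-51.7, 27.0, -0.6, -0.0, 0.0, -0.07, 85.0]
[-53.5, 23.3, -0.6, -0.0, 0.0, -0.07, 85.0]
```

Request:
{"op": "servo_tool", "data": {
  "increments": [-36, 46, -0.6, 0, 0, -0.07, 85, -39.3, 43.1, -0.6, 0, 0, -0.07, 85, -42.2, 40.3, -0.6, 0, 0, -0.07, 85, -45, 37, -0.6, 0, 0, -0.07, 85, -47.4, 34, -0.6, 0, 0, -0.07, 85, -49.7, 30.5, -0.6, 0, 0, -0.07, 85, -51.7, 27, -0.6, 0, 0, -0.07, 85, -53.5, 23.3, -0.6, 0, 0, -0.07, 85]
}}

```text
clock: 1.15
tcp_pos: [0.4522, 0.2791, 0.2007]
orientation: [-1.855, -2.535, -0.0]
contact_force: [0.9, 1.1, -0.9]
grip_width: 0.0845
```

```bash
python3 - <<'E'
from bench import *
from h import *
o=get_obs();where(o);p,d=grab_frame("wrist");o=get_obs();where(o)
o=get_obs();p,d=grab_frame("wrist");cv2.imwrite("pics/w1.png",p[:,:,::-1]);np.savez("pics/w1.npz",p=p,d=d,t=o["tcp_pos"],r=o["orientation"])
E
```

```text
t 1.15 tcp [0.4522 0.2791 0.2007] h 0.3076 tilt [0.0001 0.0001] F [ 0.9  1.1 -0.9] w 84.5
t 1.20 tcp [0.4576 0.2706 0.2009] h 0.3003 tilt [ 0.0028 -0.0039] F [ 4.2 -5.7 -0.2] w 85.1
```

View pics/w1.png

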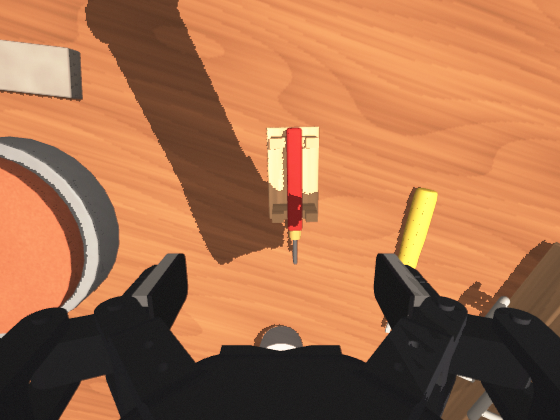

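```bash
cat > pk.py <<'E'
from bench import *
from h import *
import sys
def pick(fn,zt=.056):
    z=np.load(fn);p,d=z["p"],z["d"];c=calibration("wrist");P=cam(c,z["t"],z["r"])
    h=cv2.cvtColor(p,cv2.COLOR_RGB2HSV);m=(((h[...,0]<5)|(h[...,0]>172))&(h[...,1]>200)).astype(np.uint8)
    k,l,st,ce=cv2.connectedComponentsWithStats(m)
    for i in range(1,k):
        if st[i,4]<150: continue
        v,u=np.nonzero(l==i);D=dep(c,P,d,np.c_[u,v]);
        q=onz(c,P,np.c_[u,v],zt)[:,:2]
        rc=cv2.minAreaRect((q*1000).astype(np.float32))
        mu=q.mean(0);w=np.linalg.svd(q-mu,full_matrices=0)[2][0];w=w*np.sign(w[0]);t=(q-mu)@w;s=(q-mu)@[-w[1],w[0]]
        a=(np.percentile(t,.3)+np.percentile(t,99.7))/2
        print(st[i],"z",np.median(D[:,2]).round(4),"yaw",np.arctan2(w[1],w[0]).round(4),"len",np.ptp(t).round(4),"wid",np.ptp(s).round(4),"ctr",(mu+w*a).round(4),"rect",rc)
pick(sys.argv[1])
E
python3 pk.py pics/w1.npz; python3 -c "
from bench import *
from h import *
where(get_obs())"
```

```text
t 1.25 tcp [0.4556 0.2736 0.2008] h 0.2955 tilt [ 0.0017 -0.0028] F [ 0.3  0.4 -0.9] w 84.7
```

```bash
python3 -c "
from h import *
z=np.load('pics/w1.npz');h=cv2.cvtColor(z['p'],cv2.COLOR_RGB2HSV);print(h[[140,170,200,220],295],h[170,285:305,0])"
sed -i 's/(h\[...,0\]<5)/(h[...,0]<4)/;s/>200/>150/' pk.py; python3 pk.py pics/w1.npz
```

```text
[[  1 188 251]
 [  1 190 250]
 [  1 193 119]
 [  1 193 120]] [14 12  1  1  1  1  1  1  1  1  1  1  1  1  1  1  4 16 28 28]
[ 286  128   16  102 1440] z 0.0549 yaw 0.3255 len 0.1065 wid 0.0151 ctr [0.45   0.2822] rect ((449.9645690917969, 282.2210388183594), (106.43694305419922, 14.896757125854492), 18.41595458984375)
```

```bash
python3 -c "
from bench import *
from h import *
plan(get_obs(),.45,.282,.09,.323,5,50)"
```

```text
[2.0, -0.6, 22.1, 0.0, 0.001, -0.006, 50.0]
[2.0, -0.6, 22.1, 0.0, 0.001, -0.006, 50.0]
[2.0, -0.6, 22.2, 0.0, 0.001, -0.006, 50.0]
[2.0, -0.6, 22.2, 0.0, 0.001, -0.006, 50.0]
[2.0, -0.5, 22.2, 0.0, 0.001, -0.006, 50.0]
```

Request:
{"op": "servo_tool", "data": {
  "increments": [0.4, -0.2, 22, 0, 0, -0.004, 50, 0.4, -0.2, 22, 0, 0, -0.004, 50, 0.4, -0.2, 22, 0, 0, -0.004, 50, 0.3, -0.3, 22, 0, 0, -0.003, 50, 0.3, -0.3, 22, 0, 0, 0, 50, 0, 0, 0, 0, 0, 0, 50, 0, 0, 0, 0, 0, 0, 50, 0, 0, 0, 0, 0, 0, 50]
}}

```text
clock: 2.25
tcp_pos: [0.4502, 0.2827, 0.0917]
orientation: [1.839, 2.547, 0.003]
contact_force: [-0.9, -0.2, -0.2]
grip_width: 0.0504
```

```bash
cat > snap.py <<'E'
from bench import *
from h import *
import sys
n=sys.argv[1];cm=sys.argv[2] if len(sys.argv)>2 else "wrist"
o=get_obs();where(o);p,d=grab_frame(cm);cv2.imwrite(f"pics/{n}.png",p[:,:,::-1]);np.savez(f"pics/{n}.npz",p=p,d=d,t=o["tcp_pos"],r=o["orientation"])
E
python3 snap.py w2; python3 pk.py pics/w2.npz
```

```text
t 2.25 tcp [0.4502 0.2827 0.0917] h 0.3202 tilt [0.0013 0.0012] F [-0.9 -0.2 -0.2] w 50.4
[ 269  138   23  146 3074] z 0.0549 yaw 0.322 len 0.1068 wid 0.0151 ctr [0.4495 0.2823] rect ((449.4826354980469, 282.41607666015625), (106.7714614868164, 15.109097480773926), 18.38566780090332)
```

View pics/w2.png

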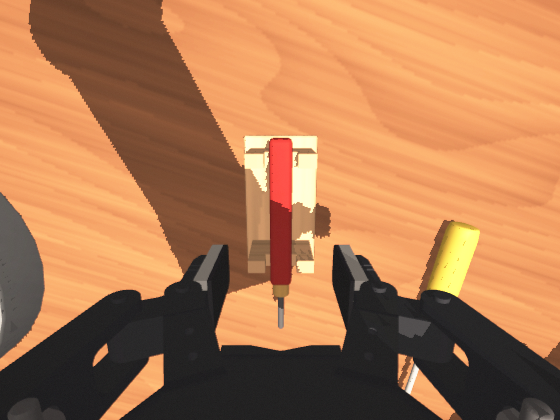

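The handle (columns 269–292, rows 138–284) is centred between the fingers; both estimates agree. I'll descend and grasp.

Request:
{"op": "servo_tool", "data": {
  "increments": [0, 0, 16, 0, 0, 0, 50, 0, 0, 16, 0, 0, 0, 50, 0, 0, 16, 0, 0, 0, 50, 0, 0, 13, 0, 0, 0, 50, 0, 0, 0, 0, 0, 0, 40, 0, 0, 0, 0, 0, 0, 10, 0, 0, 0, 0, 0, 0, 8, 0, 0, 0, 0, 0, 0, 8],
  "squeeze": 90
}}

```text
clock: 3.3
tcp_pos: [0.45, 0.2824, 0.0302]
orientation: [1.839, 2.547, 0.001]
contact_force: [-0.2, 0.2, -0.7]
grip_width: 0.008
```

Request:
{"op": "servo_tool", "data": {
  "increments": [0, 0, 0, 0, 0, 0, 8, 0, 0, 0, 0, 0, 0, 8, 0, 0, -10, 0, 0, 0, 8, 0, 0, -25, 0, 0, 0, 8, 0, 0, -30, 0, 0, 0, 8, 0, 0, -35, 0, 0, 0, 8, 0, 0, -30, 0, 0, 0, 8, 0, 0, -20, 0, 0, 0, 8]
}}

```text
clock: 4.3
tcp_pos: [0.4502, 0.2825, 0.1821]
orientation: [1.839, 2.547, 0.004]
contact_force: [0.7, -0.2, -0.0]
grip_width: 0.0079
```

```bash
python3 snap.py w3; python3 pk.py pics/w3.npz
```

```text
t 4.30 tcp [0.4502 0.2825 0.1821] h 0.3200 tilt [0.0019 0.0016] F [ 0.7 -0.2 -0. ] w 7.9
[ 273  132   16  108 1585] z 0.0549 yaw 0.3244 len 0.1073 wid 0.0152 ctr [0.45   0.2824] rect ((449.9005432128906, 282.65185546875), (107.32904815673828, 14.844213485717773), 17.987260818481445)
```

View pics/w3.png

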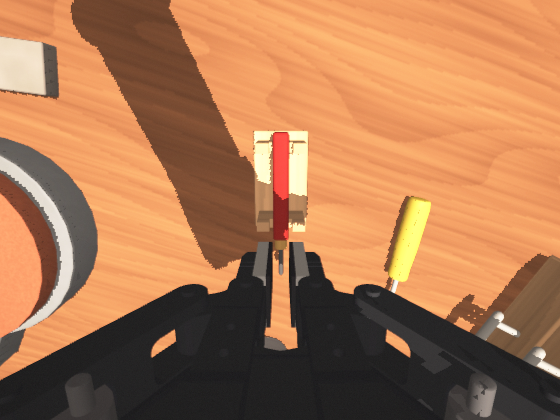

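The gripper came up at 8 mm opening and the pick is still on its stand, so the grasp missed. I'll check where the fingers really are in the depth image.

```bash
python3 - <<'E'
from bench import *
from h import *
c=calibration("wrist");T=c["T_tool_cam"]
for n in("w1","w2","w3"):
    z=np.load(f"pics/{n}.npz");d=z["d"]
    v,u=np.mgrid[:420,:560];uv=np.c_[u.ravel(),v.ravel()]
    X=dep(c,(T[:3,:3],T[:3,3]),d,uv)
    k=(d.ravel()>.05)&(X[:,2]<.03)&(X[:,2]>-.08)&(abs(X[:,0])<.06)
    Y=X[k];i=np.argsort(-Y[:,2])[:400:40]
    print(n,"max z",np.percentile(Y[:,2],[90,99,99.9]).round(4));print(np.c_[uv[k][i],Y[i].round(4)])
    r=242
    for r in(250,270,300):
        q=X.reshape(420,560,3)[r,:, :];
        print(r,[(cc,q[cc].round(3).tolist()) for cc in (200,225,258,265,270,281,290,295,303,335) if q[cc,2]<.05])
E
```

```text
w1 max z [-0.0537 -0.0483 -0.0471]
[[ 1.87e+02  2.79e+02 -4.28e-02  4.00e-03 -4.66e-02]
 [ 3.76e+02  2.60e+02  4.26e-02 -6.20e-03 -4.82e-02]
 [ 3.77e+02  2.56e+02  4.26e-02 -8.60e-03 -4.91e-02]
 [ 1.83e+02  2.54e+02 -4.26e-02 -9.80e-03 -4.97e-02]
 [ 3.78e+02  2.59e+02  4.27e-02 -7.70e-03 -5.03e-02]
 [ 3.76e+02  2.82e+02  4.26e-02  3.10e-03 -5.09e-02]
 [ 3.76e+02  2.87e+02  4.25e-02  5.20e-03 -5.16e-02]
 [ 3.77e+02  2.93e+02  4.31e-02  8.00e-03 -5.20e-02]
 [ 3.87e+02  2.55e+02  4.57e-02 -1.06e-02 -5.24e-02]
 [ 3.76e+02  2.95e+02  4.24e-02  8.40e-03 -5.29e-02]]
250 []
270 []
300 []
w2 max z [-0.0461 -0.0391 -0.0373]
[[ 2.28e+02  2.50e+02 -2.52e-02 -5.90e-03 -3.65e-02]
 [ 2.28e+02  2.52e+02 -2.48e-02 -6.00e-03 -3.90e-02]
 [ 3.34e+02  2.54e+02  2.52e-02 -5.60e-03 -4.03e-02]
 [ 3.34e+02  2.59e+02  2.51e-02 -3.60e-03 -4.15e-02]
 [ 2.28e+02  2.87e+02 -2.50e-02  1.07e-02 -4.23e-02]
 [ 2.19e+02  2.46e+02 -2.80e-02 -1.07e-02 -4.30e-02]
 [ 2.27e+02  2.71e+02 -2.48e-02  1.50e-03 -4.37e-02]
 [ 2.14e+02  2.46e+02 -3.00e-02 -1.13e-02 -4.44e-02]
 [ 2.27e+02  2.89e+02 -2.50e-02  1.02e-02 -4.49e-02]
 
[... 1114 characters left out ...]
-4.55e-02]]
250 [(258, [-0.01, -0.011, -0.048]), (265, [-0.007, -0.01, -0.047]), (270, [-0.005, -0.011, -0.047]), (290, [0.004, -0.011, -0.048]), (295, [0.007, -0.011, -0.048]), (303, [0.01, -0.011, -0.047])]
270 [(258, [-0.009, -0.01, -0.066]), (265, [-0.006, -0.011, -0.067]), (270, [-0.004, -0.011, -0.067]), (290, [0.004, -0.006, -0.057]), (295, [0.006, -0.011, -0.067]), (303, [0.009, -0.01, -0.066])]
300 [(200, [-0.025, -0.012, -0.089]), (225, [-0.017, -0.012, -0.089]), (258, [-0.007, -0.012, -0.089]), (265, [-0.005, -0.004, -0.076]), (270, [-0.004, 0.001, -0.069]), (290, [0.004, 0.007, -0.06]), (295, [0.006, -0.001, -0.072]), (303, [0.007, -0.011, -0.088]), (335, [0.017, -0.012, -0.09])]
```

The depth data show the real finger ends about 38 mm behind the reported TCP. The finger x positions match the opening, so the depth is sound, and this explains why the jaws closed above the handle. From here I'll use this measured offset. I'll go down deeper with the jaws open and check along the way.

Request:
{"op": "servo_tool", "data": {
  "increments": [0, 0, 5, 0, 0, 0, 60, 0, 0, 25, 0, 0, 0, 55, 0, 0, 40, 0, 0, 0, 50, 0, 0, 45, 0, 0, 0, 50, 0, 0, 35, 0, 0, 0, 50, 0, 0, 20, 0, 0, 0, 50, 0, 0, 8, 0, 0, 0, 50, 0, 0, 0, 0, 0, 0, 50]
}}

```text
clock: 5.35
tcp_pos: [0.4491, 0.2817, 0.001]
orientation: [-1.839, -2.547, 0.003]
contact_force: [0.8, -0.2, 0.9]
grip_width: 0.0497
```

```bash
python3 snap.py w4; python3 snap.py s4 side; python3 - <<'E'
from h import *
from bench import *
c=calibration("wrist");T=c["T_tool_cam"];z=np.load("pics/w4.npz");d=z["d"]
X=dep(c,(T[:3,:3],T[:3,3]),d,np.c_[np.tile(np.arange(560),420),np.repeat(np.arange(420),560)])
k=(d.ravel()>.05)&(abs(X[:,0])<.034)&(abs(X[:,0])>.02)&(abs(X[:,1])<.015);print(np.percentile(X[k,2],[50,90,95,99,99.9]))
p=np.load("pics/s4.npz")["p"][120:240,150:280];cv2.imwrite("pics/s4c.png",cv2.resize(p,None,fx=5,fy=5)[:,:,::-1])
E
```

```text
t 5.35 tcp [0.4491 0.2817 0.001 ] h 0.3202 tilt [-0.0013 -0.0011] F [ 0.8 -0.2  0.9] w 49.7
t 5.40 tcp [0.4496 0.2821 0.0017] h 0.3202 tilt [-0.0002 -0.0002] F [ 0.1 -0.5  0.4] w 50.2
[-0.06991556 -0.00772512 -0.00698061  0.0022766   0.0028249 ]
```

View pics/s4c.png

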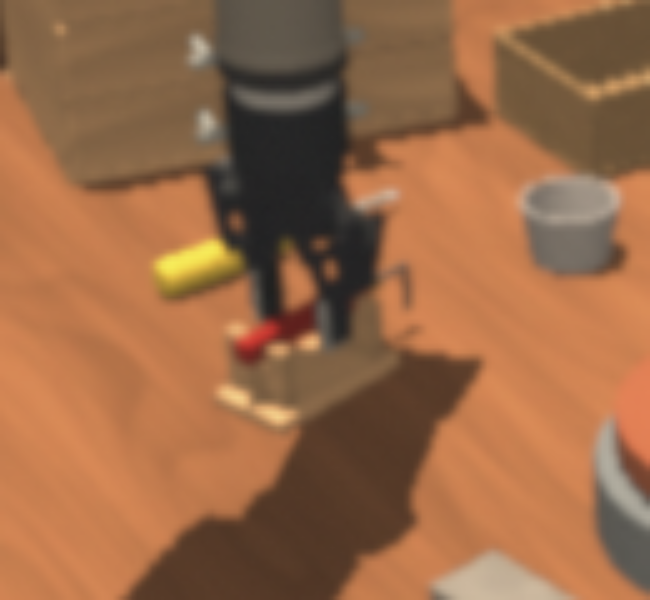

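View pics/w4.png

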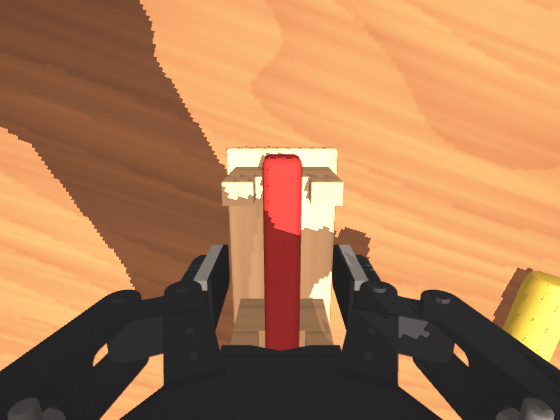

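Request:
{"op": "servo_tool", "data": {
  "increments": [0, 0, 5, 0, 0, 0, 50, 0, 0, 5, 0, 0, 0, 40, 0, 0, 0, 0, 0, 0, 20, 0, 0, 0, 0, 0, 0, 5, 0, 0, 0, 0, 0, 0, 5, 0, 0, 0, 0, 0, 0, 5, 0, 0, 0, 0, 0, 0, 5, 0, 0, 0, 0, 0, 0, 5],
  "squeeze": 100
}}

```text
clock: 6.45
tcp_pos: [0.4497, 0.2822, -0.0082]
orientation: [-1.839, -2.547, -0.0]
contact_force: [-1.1, -0.6, 2.5]
grip_width: 0.0144
```

Request:
{"op": "servo_tool", "data": {
  "increments": [0, 0, -5, 0, 0, 0, 5, 0, 0, -15, 0, 0, 0, 5, 0, 0, -25, 0, 0, 0, 5, 0, 0, -30, 0, 0, 0, 5, 0, 0, -30, 0, 0, 0, 5, 0, 0, -25, 0, 0, 0, 5, 0, 0, -10, 0, 0, 0, 5, 0, 0, 0, 0, 0, 0, 5]
}}

```text
clock: 7.45
tcp_pos: [0.4499, 0.2824, 0.1323]
orientation: [1.839, 2.547, 0.002]
contact_force: [0.6, -0.9, -1.0]
grip_width: 0.0147
```

```bash
python3 snap.py w5;python3 pk.py pics/w5.npz; python3 -c "
from bench import *
from h import *
plan(get_obs(),.656,.036,.13,-.5,8,5)"
```

```text
t 7.45 tcp [0.4499 0.2824 0.1323] h 0.3202 tilt [0.0011 0.0009] F [ 0.6 -0.9 -1. ] w 14.7
[ 259  156   42  195 7350] z 0.1953 yaw 0.3215 len 0.1843 wid 0.0344 ctr [0.5007 0.2991] rect ((501.76971435546875, 299.59942626953125), (184.3349609375, 34.378944396972656), 18.393604278564453)
[-37.3, 14.8, 0.2, -0.0, 0.0, 0.103, 5.0]
[-35.6, 18.6, 0.2, -0.0, 0.0, 0.103, 5.0]
[-33.5, 22.1, 0.2, -0.0, 0.0, 0.103, 5.0]
[-31.1, 25.4, 0.2, -0.0, 0.0, 0.103, 5.0]
[-28.3, 28.5, 0.2, -0.0, 0.0, 0.103, 5.0]
[-25.2, 31.2, 0.2, -0.0, 0.0, 0.103, 5.0]
[-21.9, 33.6, 0.2, -0.0, 0.0, 0.103, 5.0]
[-18.4, 35.7, 0.2, -0.0, 0.0, 0.103, 5.0]
```

View pics/w5.png

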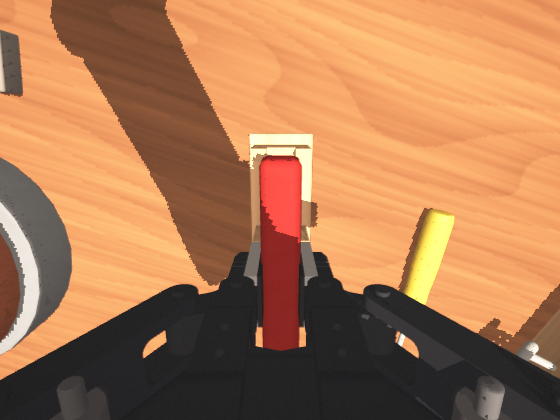

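Pick is held (handle at columns 259–301, z 0.195), the stand is empty. Now I'll move to view the ring.

Request:
{"op": "servo_tool", "data": {
  "increments": [-26, 10, 0, 0, 0, 0.07, 5, -38, 19, 0, 0, 0, 0.11, 5, -38, 23, 0, 0, 0, 0.12, 5, -36, 28, 0, 0, 0, 0.12, 5, -33, 34, 0, 0, 0, 0.12, 5, -27, 36, 0, 0, 0, 0.11, 5, -22, 35, 0, 0, 0, 0.1, 5, -11, 23, 0, 0, 0, 0.07, 5]
}}

```text
clock: 8.5
tcp_pos: [0.6546, 0.0326, 0.1306]
orientation: [2.707, 1.593, -0.004]
contact_force: [-0.2, -0.2, -2.0]
grip_width: 0.0143
```

Request:
{"op": "servo_tool", "data": {
  "increments": [0, 0, 0, 0, 0, 0, 5, 0, 0, 0, 0, 0, 0, 5, 0, 0, 0, 0, 0, 0, 5, 0, 0, 0, 0, 0, 0, 5, 0, 0, 0, 0, 0, 0, 5, 0, 0, 0, 0, 0, 0, 5, 0, 0, 0, 0, 0, 0, 5, 0, 0, 0, 0, 0, 0, 5]
}}

```text
clock: 9.5
tcp_pos: [0.6541, 0.0365, 0.1317]
orientation: [-2.702, -1.603, -0.0]
contact_force: [0.5, 0.2, -1.8]
grip_width: 0.0145
```

```bash
python3 snap.py w6
```

```text
t 9.50 tcp [0.6541 0.0365 0.1317] h -0.4999 tilt [0. 0.] F [ 0.5  0.2 -1.8] w 14.5
```

View pics/w6.png

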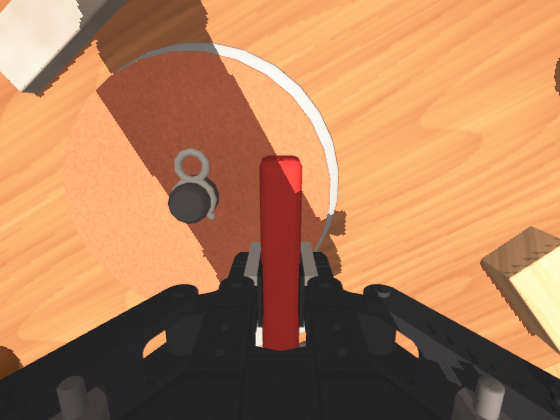

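```bash
python3 - <<'E'
from bench import *
from h import *
z=np.load("pics/w6.npz");p,d=z["p"],z["d"];c=calibration("wrist");P=cam(c,z["t"],z["r"])
h=cv2.cvtColor(p,cv2.COLOR_RGB2HSV)
a=(165,140);sub=h[140:235,165:230]
cv2.imwrite("pics/w6c.png",cv2.resize(p[140:235,165:230],None,fx=6,fy=6,interpolation=cv2.INTER_CUBIC)[:,:,::-1])
grey=(sub[...,1]<110)
m=grey.astype(np.uint8)
cs,hi=cv2.findContours(m,cv2.RETR_CCOMP,cv2.CHAIN_APPROX_NONE)
for q,hh in zip(cs,hi[0]):
    if len(q)>8:
        e=cv2.fitEllipse(q);ctr=np.array(e[0])+a;print("hole" if hh[3]>=0 else "outer",cv2.contourArea(q),ctr,e[1],onz(c,P,[ctr],.0905).round(4))
# cap: dark
mc=((sub[...,2]<75)&grey).astype(np.uint8)
k,l,st,ce=cv2.connectedComponentsWithStats(mc);i=1+st[1:,4].argmax();print("cap",ce[i]+a,st[i],onz(c,P,[ce[i]+a],.108))
X=dep(c,P,d,np.c_[np.tile(np.arange(560),420),np.repeat(np.arange(420),560)]).reshape(420,560,3)
S=X[140:235,165:230]
t=S[(abs(S[...,2]-.108)<.003)];print("captop depth",len(t),((t.max(0)+t.min(0))/2).round(4),t.mean(0).round(4),np.ptp(t,axis=0))
r=S[grey&(S[...,2]>.087)&(S[...,2]<.0965)&(np.arange(95)<45)[:,None]];print("eye wire",len(r),r.mean(0).round(4),((r.max(0)+r.min(0))/2).round(4))
# wire near eye: rows<~178
r=S[:36][grey[:36]&(S[:36,:,2]>.087)&(S[:36,:,2]<.0965)];
A=np.c_[2*r[:,:2],np.ones(len(r))];s=np.linalg.lstsq(A,(r[:,:2]**2).sum(1),rcond=None)[0];print("circle",s[:2].round(4),np.sqrt(s[2]+s[:2]@s[:2]),np.median(r[:,2]))
w=abs(X[...,2]-.08)<.003
k,l,st,ce=cv2.connectedComponentsWithStats(w.astype(np.uint8));i=1+st[1:,4].argmax();q=X[l==i];print("disc z",np.median(q[:,2]),q.min(0),q.max(0))
E
```

```text
outer 2646.5 [192.60481644 188.94626236] (47.219932556152344, 77.64414978027344) [[ 0.6081 -0.0093  0.0905]]
hole 337.5 [191.41278267 165.25926018] (19.91008949279785, 21.73695945739746) [[ 0.5935 -0.0009  0.0905]]
cap [192.5690184  200.89877301] [  3  43  42  40 652] [[ 0.6137709  -0.00743139  0.108     ]]
captop depth 1032 [ 0.6146 -0.0128  0.1072] [ 0.6143 -0.0124  0.107 ] [0.02538918 0.02538218 0.00435621]
eye wire 707 [ 0.5946 -0.0012  0.0916] [ 0.5963 -0.0031  0.0913]
circle [ 5.933e-01 -5.000e-04] 0.009691038612655358 0.09169283684105195
disc z 0.07922138094097905 [ 0.51548496 -0.11332621  0.07700232] [0.69681351 0.08618656 0.08293336]
```

View pics/w6c.png

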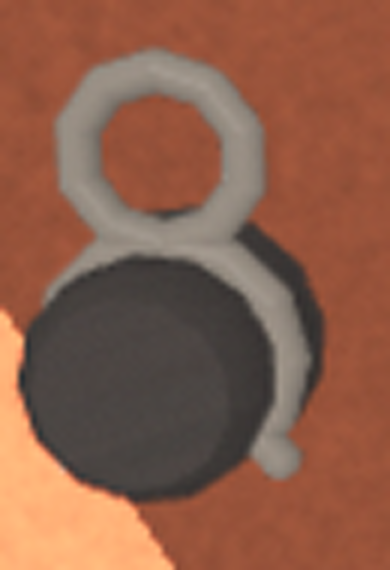

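```bash
python3 -c "
from bench import *
from h import *
plan(get_obs(),.5108,.0463,.1307,-.517,5,5)"
```

```text
[-12.0, -26.1, 0.2, -0.0, -0.0, 0.003, 5.0]
[-12.1, -26.0, 0.2, -0.0, -0.0, 0.003, 5.0]
[-12.2, -26.0, 0.2, -0.0, -0.0, 0.003, 5.0]
[-12.3, -26.0, 0.2, -0.0, -0.0, 0.003, 5.0]
[-12.4, -25.9, 0.2, -0.0, -0.0, 0.003, 5.0]
```

Request:
{"op": "servo_tool", "data": {
  "increments": [-9, -20, 0, 0, 0, 0.003, 5, -14, -30, 0, 0, 0, 0.003, 5, -15, -32, 0, 0, 0, 0.004, 5, -14, -30, 0, 0, 0, 0.004, 5, -9, -18, 0, 0, 0, 0.003, 5, 0, 0, 4, 0, 0, 0, 5, 0, 0, 8, 0, 0, 0, 5, 0, 0, 8, 0, 0, 0, 5]
}}

```text
clock: 10.55
tcp_pos: [0.5116, 0.0461, 0.111]
orientation: [2.715, 1.58, 0.0]
contact_force: [-0.4, -0.2, -1.2]
grip_width: 0.0146
```

Request:
{"op": "servo_tool", "data": {
  "increments": [0, 0, 6, 0, 0, 0, 5, 0, 0, 2, 0, 0, 0, 5, 0, 0, 0, 0, 0, 0, 5, 0, 0, 0, 0, 0, 0, 5, 0, 0, 0, 0, 0, 0, 5, 0, 0, 0, 0, 0, 0, 5, 0, 0, 0, 0, 0, 0, 5, 0, 0, 0, 0, 0, 0, 5]
}}

```text
clock: 11.55
tcp_pos: [0.5108, 0.0462, 0.1037]
orientation: [-2.715, -1.58, -0.0]
contact_force: [-1.0, -0.2, -1.2]
grip_width: 0.0143
```

```bash
python3 snap.py s7 side; python3 snap.py c7 scene; python3 snap.py w7; python3 - <<'E'
import numpy as np,cv2
p=np.load("pics/s7.npz")["p"][130:230,240:360];q=np.load("pics/c7.npz")["p"][170:270,220:340]
cv2.imwrite("pics/sc7.png",np.hstack([cv2.resize(x,(400,333),interpolation=cv2.INTER_CUBIC) for x in(p,q)])[:,:,::-1])
E
```

```text
t 11.55 tcp [0.5108 0.0462 0.1037] h -0.5168 tilt [0.     0.0001] F [-1.  -0.2 -1.2] w 14.3
t 11.60 tcp [0.5108 0.0462 0.1037] h -0.5168 tilt [0.     0.0001] F [-0.4  0.5 -1.1] w 14.6
t 11.65 tcp [0.5108 0.0462 0.1037] h -0.5169 tilt [0. 0.] F [ 0.1  0.1 -0.8] w 14.3
```

View pics/sc7.png

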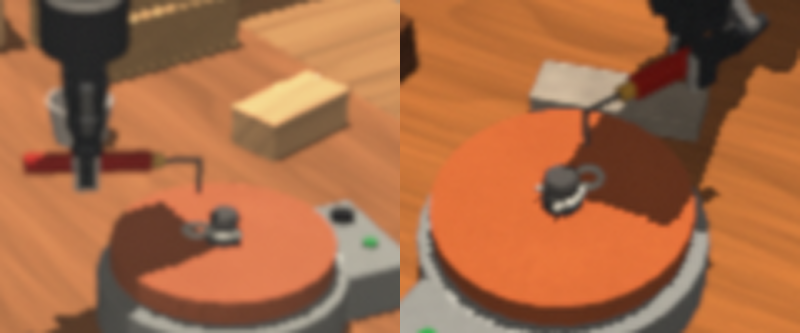

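View pics/w7.png

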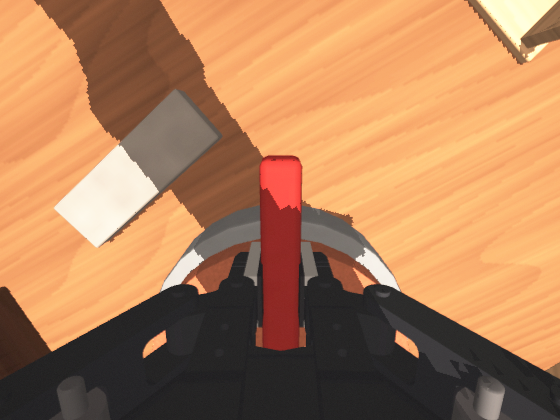

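```bash
python3 - <<'E'
from bench import *
from h import *
for n,f in(("side","s7"),("scene","c7")):
    c=calibration(n);P=cam(c);p=np.load(f"pics/{f}.npz")["p"]
    q=proj(c,P,[[.5934,-.0007,.1247],[.5934,-.0007,.0905],[.6145,-.0127,.108]]);print(n,"pred tip,eye,cap",q.round(1))
    x0,y0=(280,170) if n=="side" else (255,190)
    cv2.imwrite(f"pics/{f}z.png",cv2.resize(p[y0:y0+45,x0:x0+40],None,fx=10,fy=10,interpolation=cv2.INTER_CUBIC)[:,:,::-1])
a=cv2.imread("pics/s7z.png");b=cv2.imread("pics/c7z.png");cv2.imwrite("pics/z7.png",np.hstack([a,b]))
E
```

```text
side pred tip,eye,cap [[297.9 187. ]
 [297.6 197.2]
 [306.1 191.8]]
scene pred tip,eye,cap [[276.8 212.8]
 [276.9 222.4]
 [268.7 221.7]]
```

View pics/z7.png

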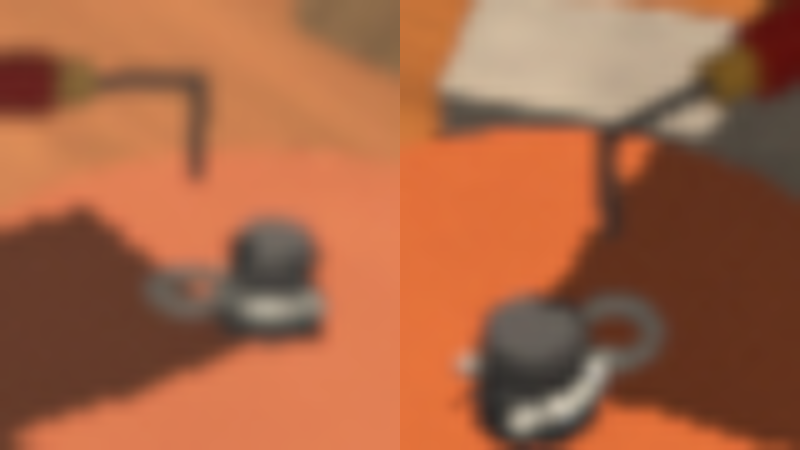

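Tip sits above the eye in both views within about 1 mm (side: tip 299.5,188 over eye 298.8,199; scene: tip 276.4,213.5 over eye 277.2,223). I'll lower it in.

Request:
{"op": "servo_tool", "data": {
  "increments": [0, -1, 7, 0, 0, 0, 5, 0, 0, 8, 0, 0, 0, 5, 0, 0, 8, 0, 0, 0, 5, 0, 0, 7, 0, 0, 0, 5, 0, 0, 6, 0, 0, 0, 5, 0, 0, 3, 0, 0, 0, 5, 0, 0, 0, 0, 0, 0, 5, 0, 0, 0, 0, 0, 0, 5]
}}

```text
clock: 12.7
tcp_pos: [0.5102, 0.0468, 0.0649]
orientation: [2.715, 1.58, 0.001]
contact_force: [0.2, -0.2, -0.7]
grip_width: 0.0143
```

```bash
cat > two.py <<'E'
import sys
from bench import *
from h import *
t=sys.argv[1];ims=[]
o=get_obs();where(o)
for n,(x0,y0) in(("side",(265,170)),("scene",(250,190))):
    p,d=grab_frame(n);cv2.imwrite(f"pics/{n}{t}.png",p[:,:,::-1])
    ims.append(cv2.resize(p[y0:y0+60,x0:x0+50],None,fx=8,fy=8,interpolation=cv2.INTER_CUBIC)[:,:,::-1])
cv2.imwrite(f"pics/two{t}.png",np.hstack(ims))
E
python3 two.py 8
```

```text
t 12.70 tcp [0.5102 0.0468 0.0649] h -0.5168 tilt [0.0004 0.0002] F [ 0.2 -0.2 -0.7] w 14.3
```

View pics/two8.png

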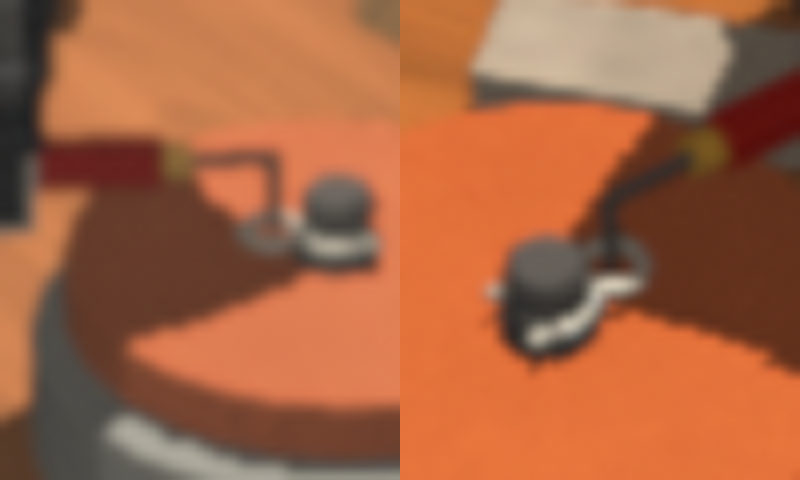

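Request:
{"op": "servo_tool", "data": {
  "increments": [0, 0, 2, 0, 0, 0, 5, 0, -2, 0, 0, 0, 0, 5, 0, -3, 0, 0, 0, 0, 5, 0, -3, 0, 0, 0, 0, 5, 0, -3, 0, 0, 0, 0, 5, 0, -3, 0, 0, 0, 0, 5, 0, -3, 0, 0, 0, 0, 5, 0, -3, 0, 0, 0, 0, 5]
}}

```text
clock: 13.8
tcp_pos: [0.4919, 0.0568, 0.0626]
orientation: [-2.715, -1.58, 0.001]
contact_force: [-0.9, -0.4, -0.3]
grip_width: 0.0144
```

```bash
python3 two.py 9
```

```text
t 13.80 tcp [0.4919 0.0568 0.0626] h -0.5169 tilt [-0.001   0.0002] F [-0.9 -0.4 -0.3] w 14.4
```

View pics/two9.png

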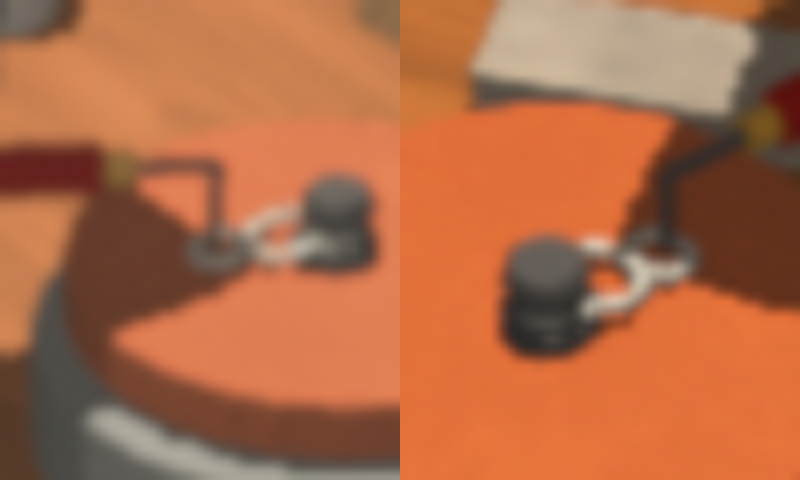

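Ring is off the neck. I'll continue pulling straight.

Request:
{"op": "servo_tool", "data": {
  "increments": [0, -4, 0, 0, 0, 0, 5, 0, -5, 0, 0, 0, 0, 5, 0, -5, 0, 0, 0, 0, 5, 0, -5, 0, 0, 0, 0, 5, 0, -5, 0, 0, 0, 0, 5, 0, -4, 0, 0, 0, 0, 5, 0, -2, 0, 0, 0, 0, 5, 0, 0, 0, 0, 0, 0, 5]
}}

```text
clock: 14.9
tcp_pos: [0.4664, 0.0715, 0.0627]
orientation: [-2.715, -1.58, -0.0]
contact_force: [0.9, -0.2, -1.0]
grip_width: 0.0142
```

```bash
python3 two.py 10
```

```text
t 14.90 tcp [0.4664 0.0715 0.0627] h -0.5167 tilt [0.0001 0.0001] F [ 0.9 -0.2 -1. ] w 14.2
```

View pics/two10.png

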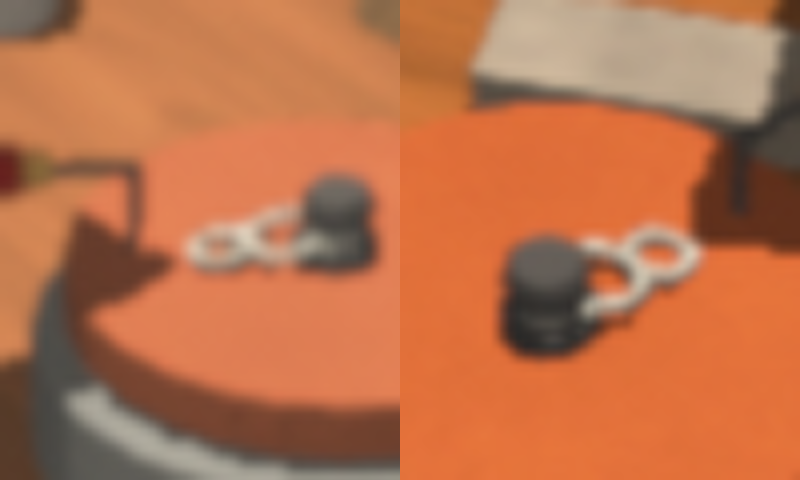

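The eye dipped once the ring was off the neck, and the tip, about 4 mm above the disc, slid over it. The ring now hangs with its jaws on the washer. I'll locate the eye again from both fixed views, correcting their bias with the earlier wrist fix.

```bash
python3 - <<'E'
from bench import *
from h import *
b={"side":(1.2,1.9),"scene":(.3,.6)};uv={"side":(292.5,200.9),"scene":(282.5,221.6)}
rs=[]
for n in b:
    c=calibration(n);P=cam(c);q=np.array(uv[n])-b[n];rs.append(ray(c,P,[q]))
    print(n,[onz(c,P,[q],z).round(4).tolist() for z in(.0825,.0865,.0905)])
print(tri(rs))
E
```

```text
side [[[0.58, 0.012, 0.0825]], [[0.5762, 0.0066, 0.0865]], [[0.5725, 0.0012, 0.0905]]]
scene [[[0.5765, 0.006, 0.0825]], [[0.58, 0.0076, 0.0865]], [[0.5834, 0.0092, 0.0905]]]
[0.57792002 0.0075498  0.08507297]
```

Request:
{"op": "servo_tool", "data": {
  "increments": [0, 0, -10, 0, 0, 0, 5, 0, 0, -12, 0, 0, 0, 5, 0, 8, -2, 0, 0, 0, 5, 0, 10, 0, 0, 0, 0, 5, 0, 9, 0, 0, 0, 0, 5, 0, 6, 0, 0, 0, 0, 5, 0, 0, 0, 0, 0, 0, 5, 0, 0, 0, 0, 0, 0, 5]
}}

```text
clock: 16.0
tcp_pos: [0.4948, 0.0551, 0.0865]
orientation: [-2.715, -1.58, 0.001]
contact_force: [-0.1, 0.3, -1.0]
grip_width: 0.0149
```

```bash
python3 two.py 11
```

```text
t 16.00 tcp [0.4948 0.0551 0.0865] h -0.5168 tilt [-0.0008 -0.0001] F [-0.1  0.3 -1. ] w 14.9
```

View pics/two11.png

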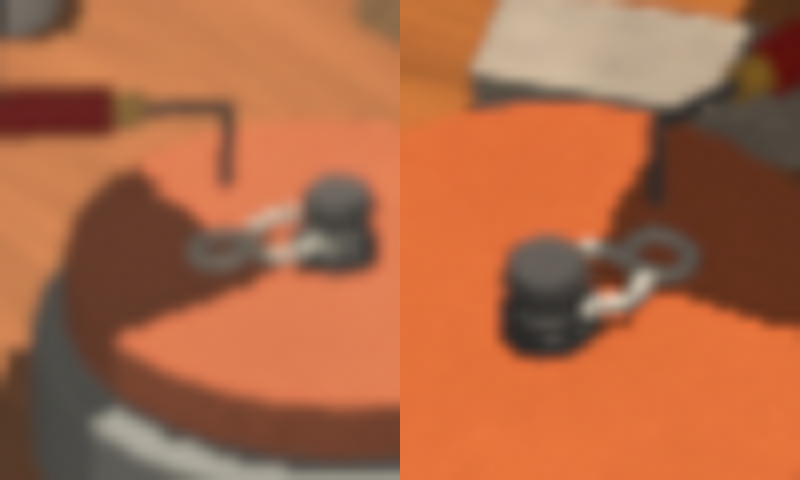

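Request:
{"op": "servo_tool", "data": {
  "increments": [0, -1, 7, 0, 0, 0, 5, 0, 0, 8, 0, 0, 0, 5, 0, 0, 6, 0, 0, 0, 5, 0, 0, 3, 0, 0, 0, 5, 0, 0, 2, 0, 0, 0, 5, 0, 0, 1, 0, 0, 0, 5, 0, 0, 0, 0, 0, 0, 5, 0, 0, 0, 0, 0, 0, 5]
}}

```text
clock: 17.1
tcp_pos: [0.4944, 0.0556, 0.0598]
orientation: [2.715, 1.58, 0.001]
contact_force: [0.0, 0.1, -1.0]
grip_width: 0.0143
```

```bash
python3 two.py 12
```

```text
t 17.10 tcp [0.4944 0.0556 0.0598] h -0.5168 tilt [0.0003 0.0002] F [ 0.   0.1 -1. ] w 14.3
```

View pics/two12.png

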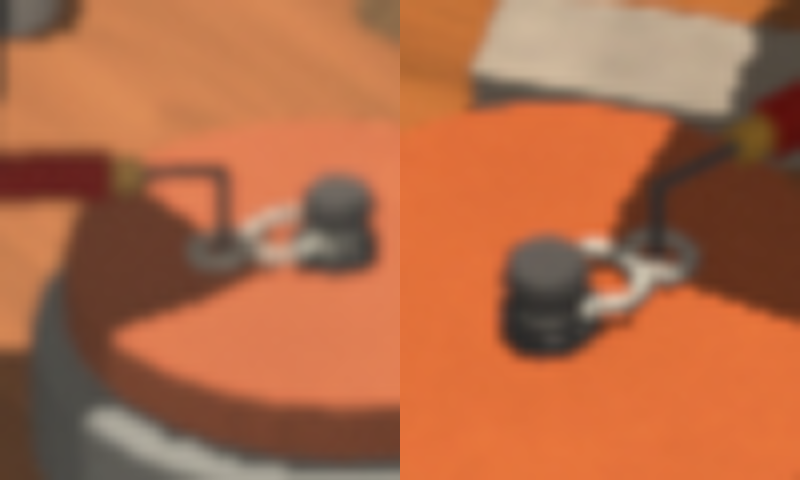

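Request:
{"op": "servo_tool", "data": {
  "increments": [0, 0, 1, 0, 0, 0, 5, 0, -3, 0, 0, 0, 0, 5, 0, -4, 0, 0, 0, 0, 5, 0, -4, 0, 0, 0, 0, 5, 0, -4, 0, 0, 0, 0, 5, 0, -4, 0, 0, 0, 0, 5, 0, -3, 0, 0, 0, 0, 5, 0, -2, 0, 0, 0, 0, 5]
}}

```text
clock: 18.2
tcp_pos: [0.4733, 0.0676, 0.0587]
orientation: [-2.715, -1.58, -0.0]
contact_force: [-0.2, 0.0, -0.4]
grip_width: 0.0146
```

```bash
python3 two.py 13
```

```text
t 18.20 tcp [0.4733 0.0676 0.0587] h -0.5167 tilt [0.0001 0.0001] F [-0.2  0.  -0.4] w 14.6
```

View pics/two13.png

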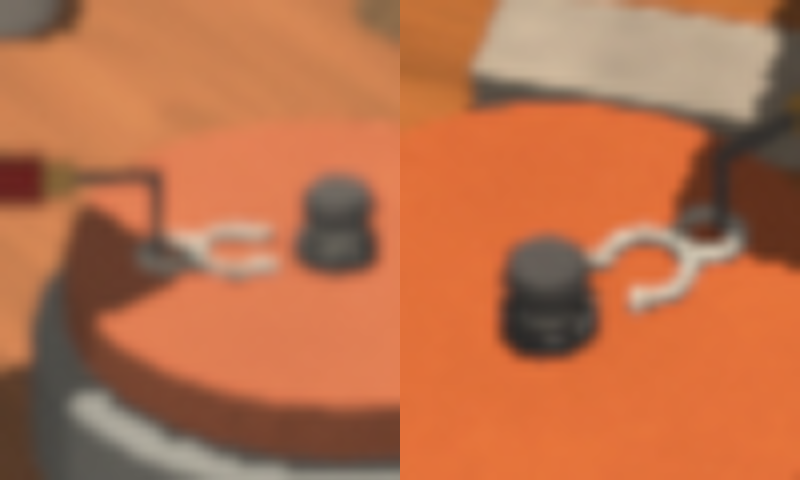

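Request:
{"op": "servo_tool", "data": {
  "increments": [0, -3, 0, 0, 0, 0, 5, 0, -4, 0, 0, 0, 0, 5, 0, -1, 0, 0, 0, 0, 5, 0, 0, 0, 0, 0, 0, 5, 0, 4, 0, 0, 0, 0, 5, 0, 0, 0, 0, 0, 0, 5, 0, 0, -5, 0, 0, 0, 5, 0, 0, -12, 0, 0, 0, 5]
}}

```text
clock: 19.3
tcp_pos: [0.4695, 0.0692, 0.076]
orientation: [-2.715, -1.58, 0.002]
contact_force: [0.7, 0.0, -1.8]
grip_width: 0.0146
```

Request:
{"op": "servo_tool", "data": {
  "increments": [0, 0, -20, 0, 0, 0, 5, 0, 0, -30, 0, 0, 0, 5, 0, 0, -15, 0, 0, 0, 5, 0, 0, 0, 0, 0, 0, 5, 0, 0, 0, 0, 0, 0, 5, 0, 0, 0, 0, 0, 0, 5, 0, 0, 0, 0, 0, 0, 5, 0, 0, 0, 0, 0, 0, 5]
}}

```text
clock: 20.3
tcp_pos: [0.4698, 0.0693, 0.1404]
orientation: [-2.715, -1.58, 0.001]
contact_force: [0.4, -0.2, -1.6]
grip_width: 0.0143
```

```bash
python3 two.py 14;python3 snap.py w14; python3 -c "
from bench import *
from h import *
o=get_obs();plan(o,.4497,.2823,.135,.3202,8,5)"
```

```text
t 20.30 tcp [0.4698 0.0693 0.1404] h -0.5169 tilt [-0.0006 -0.0003] F [ 0.4 -0.2 -1.6] w 14.3
t 20.40 tcp [0.4699 0.0694 0.1405] h -0.5168 tilt [-0.0003 -0.0002] F [ 0.6  0.3 -1. ] w 14.5
[21.9, -15.3, 0.7, -0.0, 0.0, -0.105, 5.0]
[23.4, -13.0, 0.7, -0.0, 0.0, -0.105, 5.0]
[24.6, -10.5, 0.7, -0.0, 0.0, -0.105, 5.0]
[25.6, -7.8, 0.7, -0.0, 0.0, -0.105, 5.0]
[26.2, -5.1, 0.7, -0.0, 0.0, -0.105, 5.0]
[26.6, -2.4, 0.7, -0.0, 0.0, -0.105, 5.0]
[26.7, 0.4, 0.7, -0.0, 0.0, -0.105, 5.0]
[26.5, 3.2, 0.7, -0.0, 0.0, -0.105, 5.0]
```

View pics/two14.png

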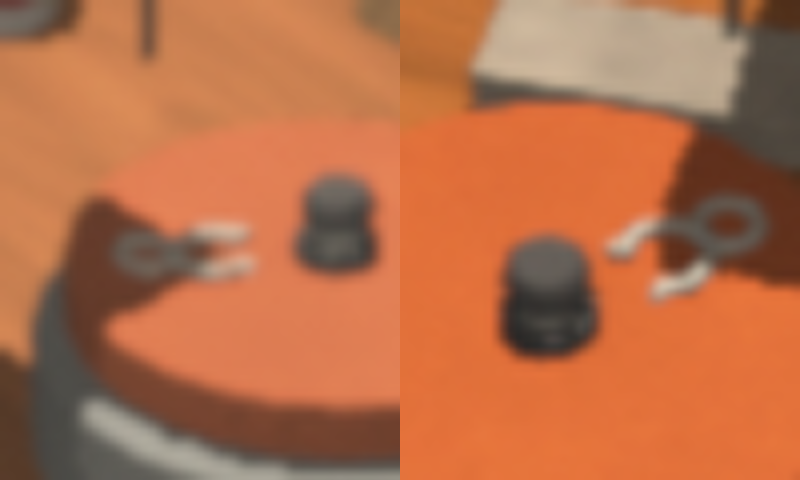

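View pics/w14.png

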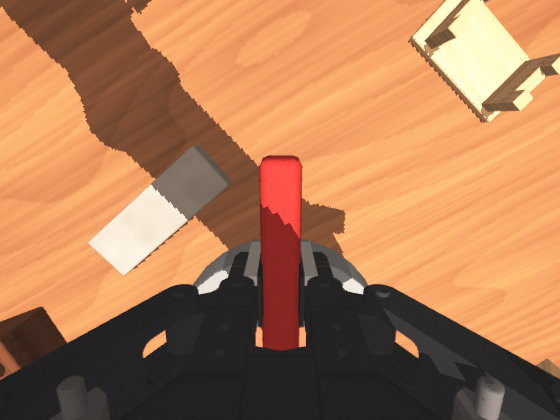

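Ring lies flat and clear of the washer. Next I'll return the pick.

Request:
{"op": "servo_tool", "data": {
  "increments": [14, -10, 0, 0, 0, -0.07, 5, 23, -14, 0, 0, 0, -0.11, 5, 28, -12, 1, 0, 0, -0.12, 5, 29, -9, 1, 0, 0, -0.12, 5, 30, -6, 1, 0, 0, -0.12, 5, 31, -3, 1, 0, 0, -0.12, 5, 27, 1, 1, 0, 0, -0.11, 5, 19, 2, 1, 0, 0, -0.067, 5]
}}

```text
clock: 21.45
tcp_pos: [0.4475, 0.2836, 0.1346]
orientation: [-1.83, -2.553, -0.001]
contact_force: [-0.2, -0.6, -1.0]
grip_width: 0.0145
```

Request:
{"op": "servo_tool", "data": {
  "increments": [0, 0, 0, 0, 0, 0, 5, 0, 0, 0, 0, 0, 0, 5, 0, 0, 0, 0, 0, 0, 5, 0, 0, 0, 0, 0, 0, 5, 0, 0, 0, 0, 0, 0, 5, 0, 0, 0, 0, 0, 0, 5, 0, 0, 0, 0, 0, 0, 5, 0, 0, 0, 0, 0, 0, 5]
}}

```text
clock: 22.45
tcp_pos: [0.4484, 0.2811, 0.1347]
orientation: [-1.839, -2.547, 0.0]
contact_force: [-0.2, 0.3, -0.7]
grip_width: 0.0144
```

```bash
python3 snap.py w15; python3 -c "
from bench import *
from h import *
o=get_obs();plan(o,.4497,.2823,.06,.3202,1,5)"
```

```text
t 22.45 tcp [0.4484 0.2811 0.1347] h 0.3202 tilt [-0.  0.] F [-0.2  0.3 -0.7] w 14.4
[0.7, 1.7, 74.7, -0.0, -0.0, 0.0, 5.0]
```

View pics/w15.png

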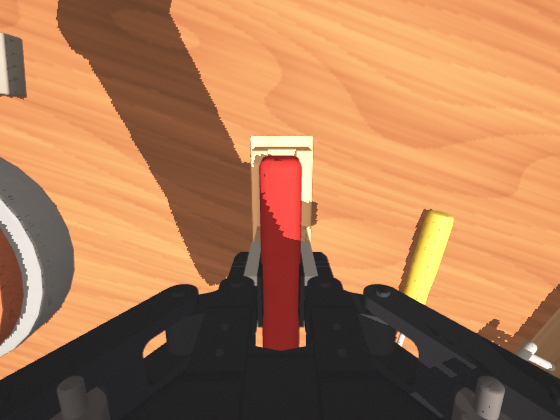

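Request:
{"op": "servo_tool", "data": {
  "increments": [0.7, 1.7, 15, 0, 0, 0, 5, 0, 0, 28, 0, 0, 0, 5, 0, 0, 33, 0, 0, 0, 5, 0, 0, 28, 0, 0, 0, 5, 0, 0, 18, 0, 0, 0, 5, 0, 0, 12, 0, 0, 0, 5, 0, 0, 6, 0, 0, 0, 5, 0, 0, 2, 0, 0, 0, 5]
}}

```text
clock: 23.5
tcp_pos: [0.4499, 0.2824, -0.0074]
orientation: [1.839, 2.547, 0.0]
contact_force: [-0.1, -0.3, -0.8]
grip_width: 0.0144
```

Request:
{"op": "servo_tool", "data": {
  "increments": [0, 0, 0, 0, 0, 0, 5, 0, 0, 0, 0, 0, 0, 5, 0, 0, 0, 0, 0, 0, 5, 0, 0, 0, 0, 0, 0, 5, 0, 0, 0, 0, 0, 0, 5, 0, 0, 0, 0, 0, 0, 5, 0, 0, 0, 0, 0, 0, 5, 0, 0, 0, 0, 0, 0, 5]
}}

```text
clock: 24.5
tcp_pos: [0.4497, 0.2823, -0.0073]
orientation: [-1.839, -2.547, 0.0]
contact_force: [-0.5, 0.3, -1.0]
grip_width: 0.0143
```

```bash
python3 snap.py w16;python3 snap.py s16 side; python3 - <<'E'
import numpy as np,cv2
p=np.load("pics/s16.npz")["p"][150:230,160:270]
cv2.imwrite("pics/s16c.png",cv2.resize(p,None,fx=6,fy=6,interpolation=cv2.INTER_CUBIC)[:,:,::-1])
E
```

```text
t 24.50 tcp [ 0.4497  0.2823 -0.0073] h 0.3202 tilt [-0.0001 -0.    ] F [-0.5  0.3 -1. ] w 14.3
t 24.55 tcp [ 0.4498  0.2823 -0.0073] h 0.3202 tilt [-0.  0.] F [-0.3  0.4 -0.8] w 14.4
```

View pics/w16.png

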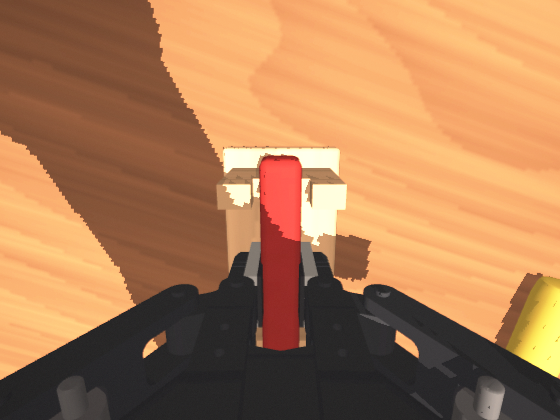

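View pics/s16c.png

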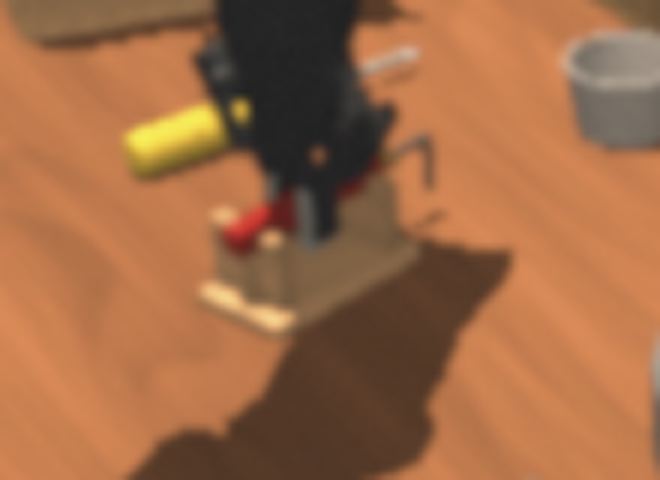

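Request:
{"op": "servo_tool", "data": {
  "increments": [0, 0, 0.8, 0, 0, 0, 5, 0, 0, 0, 0, 0, 0, 5, 0, 0, 0, 0, 0, 0, 18, 0, 0, 0, 0, 0, 0, 22, 0, 0, 0, 0, 0, 0, 30, 0, 0, 0, 0, 0, 0, 45, 0, 0, 0, 0, 0, 0, 50, 0, 0, 0, 0, 0, 0, 50]
}}

```text
clock: 25.6
tcp_pos: [0.4498, 0.2823, -0.0081]
orientation: [-1.839, -2.547, 0.0]
contact_force: [0.1, -0.5, -0.0]
grip_width: 0.0497
```

Request:
{"op": "servo_tool", "data": {
  "increments": [0, 0, -8, 0, 0, 0, 50, 0, 0, -15, 0, 0, 0, 50, 0, 0, -30, 0, 0, 0, 50, 0, 0, -35, 0, 0, 0, 50, 0, 0, -35, 0, 0, 0, 50, 0, 0, -20, 0, 0, 0, 50, 0, 0, -5, 0, 0, 0, 50, 0, 0, 0, 0, 0, 0, 50]
}}

```text
clock: 26.6
tcp_pos: [0.4497, 0.2823, 0.1401]
orientation: [1.839, 2.547, 0.001]
contact_force: [-0.1, 0.1, -0.0]
grip_width: 0.05
```

```bash
python3 snap.py w17; python3 pk.py pics/w17.npz
```

```text
t 26.60 tcp [0.4497 0.2823 0.1401] h 0.3202 tilt [0.0002 0.0003] F [-0.1  0.1 -0. ] w 50.0
[ 271  136   19  122 2100] z 0.0549 yaw 0.3226 len 0.1066 wid 0.015 ctr [0.4502 0.2821] rect ((450.1387939453125, 282.3137512207031), (106.56302642822266, 15.019890785217285), 18.502229690551758)
```

View pics/w17.png

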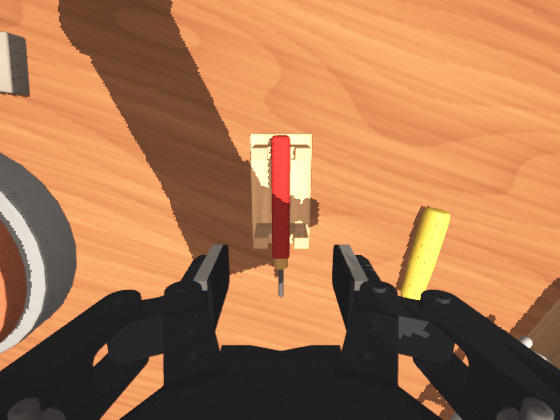

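```bash
python3 two.py 18; python3 - <<'E'
from bench import *
from h import *
p,d=grab_frame("scene");c=calibration("scene");P=cam(c)
X=dep(c,P,d,np.c_[np.tile(np.arange(560),420),np.repeat(np.arange(420),560)]).reshape(420,560,3)
h=cv2.cvtColor(p,cv2.COLOR_RGB2HSV)
m=(h[...,1]<120);m[:205]=0;m[232:]=0;m[:,:276]=0;m[:,302:]=0
m&=(X[...,2]<.095)
r=X[m];u=np.array([.8693,-.4943]);s=-(r[:,:2]-[.6145,-.0127])@u
print(m.sum(),"z",np.percentile(r[:,2],[5,50,95]).round(4),"dist from spindle along pull",np.percentile(s,[0,2,50,98,100]).round(4))
E
```

```text
t 26.65 tcp [0.4494 0.2821 0.1395] h 0.3203 tilt [-0.0006 -0.0004] F [-0.6 -0.  -0.3] w 49.8
157 z [0.0077 0.0812 0.086 ] dist from spindle along pull [0.0286 0.0307 0.0653 0.1554 0.1562]
```

View pics/two18.png

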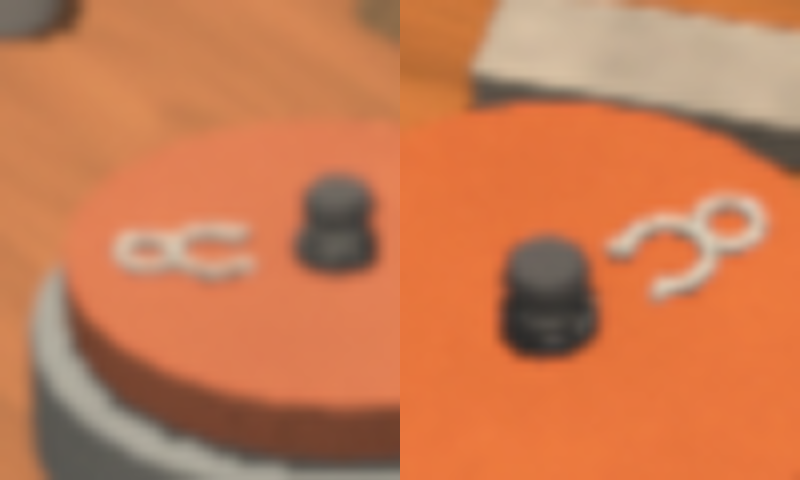

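View pics/scene18.png

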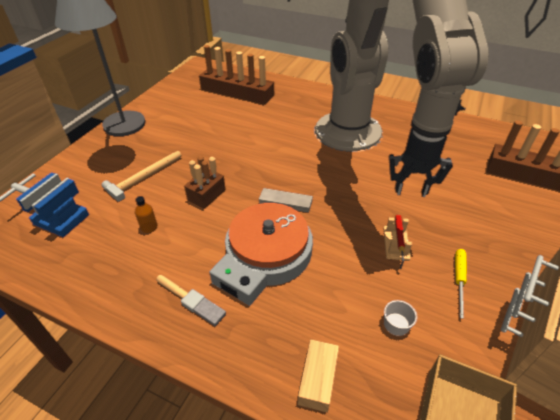

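The ring is flat on the disc at about (285, 221), with its nearest point about 29 mm from the spindle axis and the washer's edge at 16 mm. The pick is in its notches and everything else is where it was.

```bash
python3 -c "
from bench import *
print(hand_in())"
```

```text
the job is handed in; nothing more can be done
None
```

The ring is off the spindle and lying flat on the honing disc, and the pick is back on its stand. I handed the job in at about 27 s.

**What went wrong on the way**
- **First grasp missed:** the jaws closed above the handle. The wrist depth image showed the finger ends about 38 mm behind the reported TCP. I used that measured offset from then on, and the second grasp held.
- **First pull only half worked:** the ring came off the neck, but its eye then dipped and the hook, about 4 mm above the disc, slid over it. I found the eye again, put the point through it lower down, and pulled the ring clear.

**Last checks**
- **Ring:** flat on the disc at z of about 0.08 m. Its nearest point is about 29 mm from the spindle axis, and the washer's edge is at 16 mm. A few stone pixels got into that depth mask, so its far-side figures mean nothing. Both fixed views show the gap clearly.
- **Pick:** handle in both notches, within about 1 mm and 0.002 rad of where it started.
- **Forces:** every wrist-force reading I took was small, the largest about 7 N just after the first fast move.
- **Bystanders:** they look unmoved in the last scene picture. I compared them by eye only.
- **Cameras:** the side and scene views disagreed by about 1 cm on single-view positions. I relied on the wrist camera and used the other two only for relative checks.

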